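Space and press a proud tile flush on a practice panel

TASK

On the tiling practice panel the blue middle tile stands proud on its sprung bed, with a joint on each of its four sides. Take the green spacer from its stand, slide it all the way down into the one joint beside the blue tile that is wide enough, about midway along it, and let go of it there - do not push it at the three tight joints; then pick up the wooden pressing block and with its rubber sole, set down level on the middle of the blue tile, press the tile gently down until it is flush with its neighbours. Finish while still gripping the block and holding the tile pressed flush, the spacer still in its joint, and leave the bottle, carton and screwdriver where they are.

Things in the scene. Friction and masses are not known exactly. Their poses are not given: they have to be found in the camera images.
- board: plywood panel board, 230 x 230 x 18 mm, fixed to the bench; origin at the centre of its underside; x and y along its edges. The blue tile is at its centre, the four white tiles 75 mm (centre to centre) from it along the board's +x, -x, +y and -y.
- tile_top (a point): centre of the top face of the blue middle tile (70 x 70 x 14 mm, edges along the board's x and y). It starts 6 mm proud of the white tiles' tops, 38 mm above the bench, and only moves straight down.
- raised_tile (a joint): how far the blue tile is pressed down, m: 0 = proud by 6 mm, 0.006 = flush with the white tiles, where its bed meets a stop. It begins to move at about 3.5 N and is fully down at about 9.5 N (block's own 2 N weight included); it springs back when let go. Over 60 N cracks it.
- cut_tile: the smaller white tile, 57 x 57 x 14 mm, fixed, on any of the four sides of the blue tile; origin at the centre of its underside, axes as the board's. The joint between it and the blue tile is 11.5 mm wide, 57 mm long beside the cut tile, and its floor is the board's top, 18 mm above the bench and 14 mm below the white tops. The middle of this joint is 40.75 mm from the blue tile's centre and 34.25 mm from this tile's centre.
- full_tile_1: white tile 70 x 70 x 14 mm, fixed beside the blue tile with a tight 5 mm joint that the spacer does not fit; origin at the centre of its underside, axes as the board's.
- full_tile_2: white tile 70 x 70 x 14 mm, fixed beside the blue tile with a tight 5 mm joint that the spacer does not fit; origin at the centre of its underside, axes as the board's.
- full_tile_3: white tile 70 x 70 x 14 mm, fixed beside the blue tile with a tight 5 mm joint that the spacer does not fit; origin at the centre of its underside, axes as the board's.
- spacer_mid (a point): centre of the green plastic spacer, a plain flat plate 9 mm thick (its x), 40 mm wide (its y) and 58 mm tall (its z, up), its lower edge rounded, 30 g; this point is 29 mm above its lower edge. It starts upright in its stand with 42 mm showing above the stand; grip it across its thickness, in its upper part. In the joint it stands on the board, its width along the joint.
- stand: dark wooden stand, fixed, 60 (x) x 80 (y) x 24 mm, origin at the centre of its underside, with a slot 16 mm deep along its y holding the spacer (same axes); the slot is 1.5 mm wider than the spacer.
- block_mid (a point): centre of the pressing block, 64 mm tall, 0.2 kg: a 44 x 44 mm body 24 mm high (black rubber sole 8 mm, pale wood above) and on it a square dark wooden post 24 x 24 mm, 40 mm tall, to grip across any two faces. This point is 32 mm above the sole, on the post's axis; x and y are square to the post's faces, z up. It starts standing on the bench.
- bottle: white bottle with yellow cap, 60 mm diameter, 130 mm tall, standing, origin at the centre of its underside; leave alone.
- carton: cardboard carton 60 x 90 x 50 mm, origin at the centre of its underside; leave alone.
- screwdriver: screwdriver with red handle, 180 mm long, lying across just beyond the board; leave alone.
There are look-alikes about, which are no part of the job. What is shaped like the part that bears block_mid but pink or yellow is not meant. Of the things shaped like the part that bears spacer_mid, the green one is meant.

How it is judged:
On the way:
1. the spacer stands fully down in the wide joint, let go, while the blue tile is still proud (horizontal distance between spacer_mid and tile_top below 0.048 m and horizontal distance between spacer_mid and cut_tile below 0.042 m and z of spacer_mid in the frame of cut_tile below 0.034 m and angle between spacer_mid's own z axis and vertical below 0.35 rad and value of joint raised_tile below 0.003 m and contact force between the fingers and spacer below 0.1 N), for 0.3 s.
At the end, for the whole second after the job is handed in: Spacer let go in the wide joint (within 5 mm of its floor, 24 mm of its middle, tilt under 0.35 rad); the gripped block, level within 0.12 rad and 15 mm of the blue tile's centre, holds the tile down at least 4.8 of 6 mm with over 4 N (horizontal distance between spacer_mid and tile_top below 0.048 m and horizontal distance between spacer_mid and cut_tile below 0.042 m and z of spacer_mid in the frame of cut_tile below 0.034 m and angle between spacer_mid's own z axis and vertical below 0.35 rad and value of joint raised_tile above 0.0048 m and contact force between block and raised_tile above 4 N and contact force between the fingers and block above 3 N and angle between block_mid's own z axis and vertical below 0.12 rad and horizontal distance between block_mid and tile_top below 0.015 m and contact force between the fingers and spacer below 0.1 N); the arm keeps its last pose, push and grip.
It fails at once if the spacer was pushed at a tight joint (over 5 N on a full-size white tile) (contact force between spacer and full_tile_1 above 5 N or contact force between spacer and full_tile_2 above 5 N or contact force between spacer and full_tile_3 above 5 N).
It fails at once if the blue tile was pressed with over 60 N (contact force between anything else and raised_tile above 60 N).
It fails at once if a bystander was moved by more than 30 mm (distance of any of bottle, carton, screwdriver from where it was at the start of the episode above 0.03 m).
It also fails if it takes over 56 s, if anything falls off the work surface, if the arm or the gripper's body presses on something with over 40 N, if the wrist force passes 120 N, or if a joint passes its speed limit or range.

ROBOT

A 7-joint arm with a two-finger parallel gripper is mounted at the origin on the work surface. World frame = base frame: x ahead of the robot, y to its left, z up, the work surface at z = 0. Lengths are in m, angles in rad, forces in N, time in s.
With the tool pointing down it reaches from about 0.4 to 0.85 m from the base axis. Payload 10.4 kg.
Tool frame: the origin (TCP) lies where the fingers leave the gripper's body, on its centre line; the fingertips stand 70 mm ahead of it and the grasp point (between the pads) lies r.grip_depth ahead of it (r.grip_depth is the distance from the TCP to the grasp point, in m); z points along the fingers, y is the direction in which the jaws open and shut (so a half turn about z gives the same grasp; the last joint's range is limited). The gripper opens to 87 mm and grips with 3 to 60 N. Pads are 19 mm wide; open, the fingers measure 117 mm over their backs; the gripper's body (75 mm by 190 mm) begins 51 mm behind the grasp point.
Start: joints at [1.133, 0.332, -0.065, 1.46, 0.022, 1.35, -0.088], TCP at [0.252, -0.572, 0.292] pointing down, gripper open.
Joint ranges: [-2.6, 2.6], [-0.5, 2.12], [-1.47, 1.34], [0.16, 2.42], [-1.27, 4.41], [0.06, 2.06], [-2.6, 2.6]. Speed limits (rad/s): [2.22, 2.22, 2.79, 2.79, 3.14, 3.14, 3.14].

INTERFACE

Orientations are given as a unit quaternion [x, y, z, w].
In Python, from bench import monitor, viewer, workorder, nets, r gives the robot as it stands.
- The arm moves only by the tool drive_tool, never from a script. Its argument "plan" is a list of rows, each an object of numbers: "rx", "ry", "rz": the turn, a rotation vector about the tool's x, y, z in units of 360 degrees (1.0 is 360 degrees); "x", "y", "z": the shift along the tool's x, y, z in units of 1000 mm (1.0 is 1000 mm); "fingers": the opening, from 0 (shut) to 1 (fully open). In form: [{"rx": .., "ry": .., "rz": .., "x": .., "y": .., "z": .., "fingers": ..}, ...]. A call has 1 to 12 rows; each row is the pose to reach, as a shift and turn from the pose commanded when the call began, along the tool's axes at that moment, turning the shorter way round; what a row does not reach only later rows make up. A row lasts 1/8 s, in which the tool goes at most 62.5 mm and 10.7 degrees, less where a joint would pass 70% of its speed; a pose out of reach is approached as far as the arm can. A call with a number of a shift or a turn outside -1 to 1 is refused whole. A call with a gripper value outside its range is refused whole. The fingers move at their own pace and stop on an object; "squeeze" is the grip in N (left out, the last holds). Time passes only in rows, so rows that repeat a pose let the fingers close. It gives the time, the measured TCP pose, the force and the opening at its end, in the units of the state.
- monitor.read_state(): the state, without advancing time (a new reading comes with each control period).
- viewer.camera(name): name is "side" or "top" or "wrist"; returns a dict with "color" (480x640x3 uint8, red, green, blue), "depth" (480x640 float32, m along the optical axis (not along the pixel's ray), 0 where there is no reading), "camera_matrix" (3x3 intrinsics, pixels), "xyz" and "rotation" of the camera in the world. Camera axes: x right, y down, z forward; pixel columns grow to the right and rows downward; lengths in m; the calibration is good to about 2 mm. The wrist camera is an equidistant fisheye: a pixel r from the principal point sees the ray r / f radians off the axis. A picture is of the moment at which its call begins.
- workorder.close_job(): hands the job in, once; it reports no verdict.
Trained networks look in the newest picture that a camera, given by its name, has taken for a name from the list of things; names that differ only in an ending like _2 or _b are one class to them, and where a whole thing is asked for, a point or a joint stands for the part that bears it (a point fixed in the world has none). Each returns a list of dicts, best first, with "confidence" (0 to 1); they miss things now and then, are a little off and sometimes report something else, mostly with a low value. They report only what shows in the picture. A call takes as long as a camera call. They do not tell look-alikes from the thing itself.
- nets.find_in(label, camera): "centre" ([x, y, z] in m, in world coordinates, good to about 4 mm: the middle of the surface that is visible of it).
- nets.regions_of(label, camera): "region" (480x640 bool, what is visible of it).
The state is a dict: "time": time; "joint_positions": joint angles; "joint_vel": joint speeds; "joint_torque": joint torques, N m; "ee_pos": TCP position; "eef_rot": TCP orientation; "ft_force": force on the tool from outside, world axes, zero at the start; "torque": the same for the moment, N m; "width": finger opening in m.
Only numpy, scipy, OpenCV 4.12 (cv2) and the standard library are available. Lean on these libraries where they do the work, as an engineer would, in place of code of your own. Each camera call takes 0.05 s, during which the arm holds its last target.

## Working session

There is one attempt and no reset: what is moved stays moved. The work goes in short steps, Python scripts to look and compute and a tool call to move; the robot and the scene stay as the last step left them, time stands still between calls to the robot, and variables do not carry over. Pictures are saved under pics/ and viewed, and the job is handed in when it is done.

Besides the shell and the picture viewer there is one more tool, called after "Request:" in YAML: its name, and indented under it one key for each argument. drive_tool: Moves the arm, as the interface text tells. Its arguments: {"type":"object","properties":{"plan":{"type":"array","items":{"type":"object","properties":{"rx":{"type":"number","minimum":-1,"maximum":1},"ry":{"type":"number","minimum":-1,"maximum":1},"rz":{"type":"number","minimum":-1,"maximum":1},"x":{"type":"number","minimum":-1,"maximum":1},"y":{"type":"number","minimum":-1,"maximum":1},"z":{"type":"number","minimum":-1,"maximum":1},"fingers":{"type":"number"}}}},"squeeze":{"type":"number"}},"required":["plan"]}

```bash
ls; mkdir -p pics
python3 - <<'E'
from bench import monitor, viewer, workorder, nets, r
import cv2,numpy as np
print(monitor.read_state(), r.grip_depth)
for n in ["side","top","wrist"]:
    c=viewer.camera(n); cv2.imwrite(f"pics/{n}0.png",c["color"][:,:,::-1]); print(n,c["xyz"],c["rotation"],c["camera_matrix"])
    if n!="wrist": np.savez(f"{n}0.npz",**c)
E
```

```text
pics
{'time': 0.0, 'joint_positions': array([ 1.13344477,  0.33285077, -0.06468108,  1.46093822,  0.02160069,
        1.34989487, -0.08851429]), 'joint_vel': array([ 2.37205985e-03,  1.44213534e-03, -1.91133248e-04,  4.81964977e-05,
        4.93978305e-04,  6.74465581e-06,  1.42248819e-03]), 'joint_torque': array([-1.21139314e-03, -6.23262835e+01,  2.35983945e-02, -3.89901423e+01,
       -6.14860025e-02,  3.97894881e-02,  1.92923376e-04]), 'ee_pos': array([ 0.25172463, -0.57175272,  0.29146848]), 'eef_rot': array([ 9.78575496e-01,  2.05887131e-01, -1.78709504e-04, -6.74653364e-04]), 'ft_force': array([-0.68408413, -0.02634409, -0.47026735]), 'torque': array([-0.03060048, -0.01769472,  0.003009  ]), 'width': 0.08708735998586928} 0.051
side [ 0.23443739 -0.40620123  0.67876131] [ 0.87450884 -0.31920096  0.12237877 -0.3440472 ] [[449.14928642   0.         314.01169358]
 [  0.         449.14928642 246.68098911]
 [  0.           0.           1.        ]]
top [0.50090243 0.02120965 0.85276391] [-0.70041342  0.71190016 -0.02763659  0.04307455] [[435.58287996   0.         322.82667724]
 [  0.         435.58287996 243.38712531]
 [  0.           0.           1.        ]]
wrist [ 0.31223822 -0.54384104  0.3851271 ] [ 0.83095605 -0.5422357  -0.06829897  0.10405641] [[371.64829954   0.         323.54124728]
 [  0.         371.64829954 242.35084836]
 [  0.           0.           1.        ]]
```

View pics/top0.png

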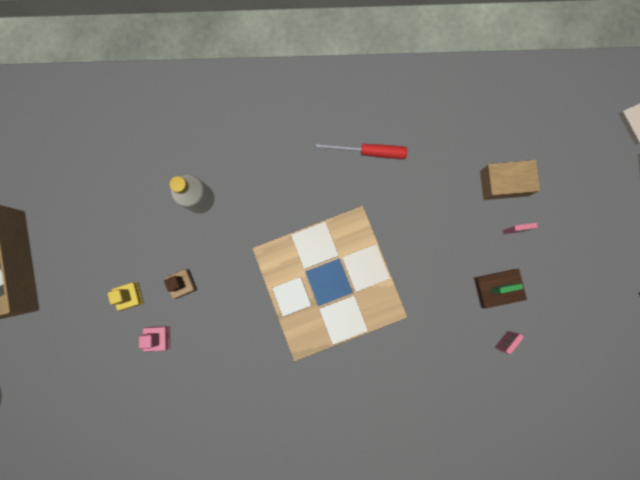

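View pics/side0.png

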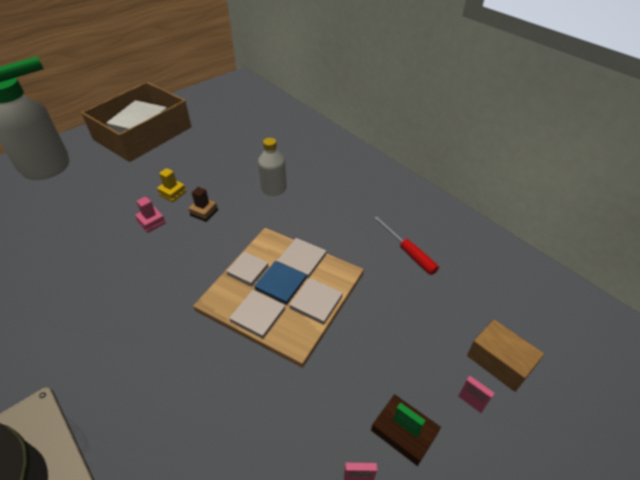

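View pics/wrist0.png

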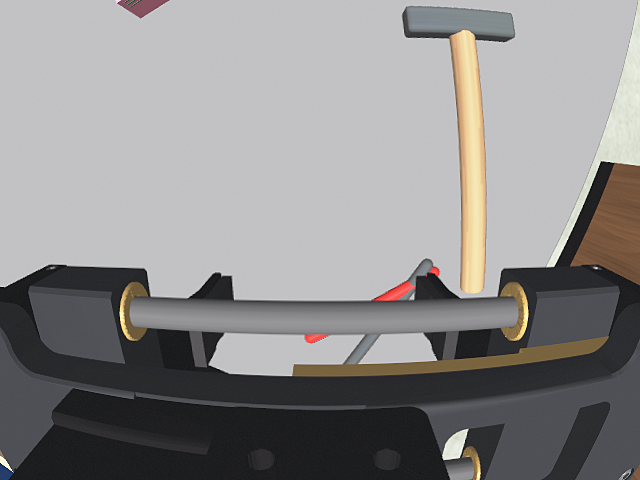

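Top view: the blue tile is at (329,282). The small (cut) white tile is at (291,297), left of blue. The green spacer (510,289) sits in the dark stand, with pink look-alikes at (525,227) and (513,343). The pale-wood and black-soled block with the dark post is at (178,285), with yellow (124,297) and pink (153,339) look-alikes. The green spacer and the natural-wood block are the ones meant. I'll check them in a crop and measure.

```bash
cat > h.py <<'E'
import numpy as np,cv2
from scipy.spatial.transform import Rotation as R
def cloud(c):
    K=c["camera_matrix"];d=c["depth"];v,u=np.mgrid[0:480,0:640]
    p=np.stack([(u-K[0,2])/K[0,0]*d,(v-K[1,2])/K[1,1]*d,d],-1)
    return p@R.from_quat(c["rotation"]).as_matrix().T+c["xyz"]
def proj(c,p):
    K=c["camera_matrix"];q=(np.atleast_2d(p)-c["xyz"])@R.from_quat(c["rotation"]).as_matrix()
    return np.stack([q[:,0]/q[:,2]*K[0,0]+K[0,2],q[:,1]/q[:,2]*K[1,1]+K[1,2]],-1)
def ray_z(c,uv,z):
    K=c["camera_matrix"];uv=np.atleast_2d(uv)
    d=np.stack([(uv[:,0]-K[0,2])/K[0,0],(uv[:,1]-K[1,2])/K[1,1],np.ones(len(uv))],-1)@R.from_quat(c["rotation"]).as_matrix().T
    return c["xyz"]+d*((z-c["xyz"][2])/d[:,2])[:,None]
E
python3 - <<'E'
from h import *
from bench import nets,viewer
c={k:v for k,v in np.load("top0.npz").items()}
s={k:v for k,v in np.load("side0.npz").items()}
P=cloud(c)
print("bench z",np.median(P[400:470,100:500,2]), np.median(P[100:130,200:300,2]))
viewer.camera("top");viewer.camera("side")
for cam in("top","side"):
  for l in ["cut_tile","full_tile_1","tile_top","spacer_mid","stand","block_mid","board","bottle","carton","screwdriver"]:
    print(cam,l,[(np.round(d["centre"],3).tolist(),round(d["confidence"],2)) for d in nets.find_in(l,cam)])
a=c["color"]
hsv=cv2.cvtColor(a,cv2.COLOR_RGB2HSV)
def rect(m,z,name):
    n,lab,st,ce=cv2.connectedComponentsWithStats(m.astype(np.uint8))
    for i in range(1,n):
        if st[i,4]<60: continue
        cs,_=cv2.findContours((lab==i).astype(np.uint8),cv2.RETR_EXTERNAL,cv2.CHAIN_APPROX_NONE)
        ct=max(cs,key=len)[:,0].astype(float)
        w=ray_z(c,ct,z)[:,:2]
        rr=cv2.minAreaRect((w*1000).astype(np.float32))
        print(name,ce[i].round(1),"ctr",np.round(rr[0],1),"size",np.round(rr[1],1),"ang",round(rr[2],2))
X=np.zeros((480,640),bool);X[200:370,245:415]=1
rect(X&(hsv[...,0]>95)&(hsv[...,0]<125)&(hsv[...,1]>120),.038,"blue")
rect(X&(a.min(-1)>170)&(hsv[...,1]<40),.032,"white")
rect((hsv[...,0]>45)&(hsv[...,0]<80)&(hsv[...,1]>150),.066,"green")
crop=lambda a,y,x:cv2.resize(a[y-60:y+60,x-60:x+60],(390,390),interpolation=cv2.INTER_CUBIC)
cv2.imwrite("pics/crop.png",np.hstack([crop(a,285,178),crop(a,289,506)])[:,:,::-1])
cv2.imwrite("pics/crop2.png",np.hstack([crop(s["color"],200,190),crop(s["color"],420,410)])[:,:,::-1])
E
```

```text
bench z 0.0003571387326151143 -0.0005186402255493716
top cut_tile [([0.485, 0.096, 0.029], 0.89), ([0.512, 0.305, 0.022], 0.39)]
top full_tile_1 [([0.587, 0.058, 0.027], 0.91), ([0.538, -0.038, 0.029], 0.9), ([0.441, 0.004, 0.03], 0.68), ([0.699, -0.314, 0.05], 0.35)]
top tile_top [([0.507, 0.03, 0.037], 0.74), ([0.44, 0.006, 0.034], 0.16)]
top spacer_mid [([0.399, -0.3, 0.042], 0.6), ([0.494, -0.29, 0.062], 0.58), ([0.605, -0.323, 0.06], 0.52)]
top stand [([0.494, -0.288, 0.023], 0.97)]
top block_mid [([0.414, 0.351, 0.022], 0.8), ([0.494, 0.413, 0.02], 0.72), ([0.511, 0.305, 0.022], 0.63)]
top board [([0.505, 0.035, 0.017], 0.79)]
top bottle [([0.672, 0.272, 0.086], 0.8)]
top carton [([0.698, -0.313, 0.048], 0.96)]
top screwdriver [([0.769, -0.072, 0.019], 0.88)]
side cut_tile [([0.484, 0.098, 0.032], 0.72)]
side full_tile_1 [([0.441, -0.003, 0.031], 0.96), ([0.535, -0.045, 0.034], 0.91), ([0.587, 0.052, 0.036], 0.9)]
side tile_top [([0.51, 0.018, 0.038], 0.55)]
side spacer_mid [([0.598, -0.334, 0.036], 0.98), ([0.491, -0.301, 0.056], 0.86), ([0.396, -0.299, 0.055], 0.84)]
side stand [([0.477, -0.304, 0.022], 0.6)]
side block_mid [([0.509, 0.306, 0.024], 0.82), ([0.485, 0.407, 0.025], 0.77), ([0.406, 0.352, 0.026], 0.74)]
side board [([0.493, 0.009, 0.017], 0.62)]
side bottle [([0.672, 0.266, 0.07], 0.89)]
side carton [([0.685, -0.325, 0.048], 0.94)]
side screwdriver [([0.763, -0.083, 0.02], 0.71)]
white [314.2 244.9] ctr [581.2  54.9] size [69.6 69.7] ang 20.14
white [365.5 267.5] ctr [536.6 -41.1] size [69.2 69. ] ang 20.66
white [291.2 296.3] ctr [485.   99.3] size [56.7 56.9] ang 20.26
white [343.  319.6] ctr [440.5   3.2] size [69.5 69.7] ang 20.14
```

View pics/crop.png

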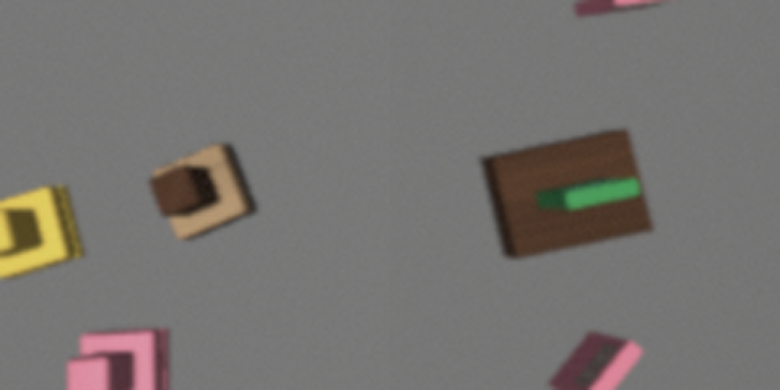

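View pics/crop2.png

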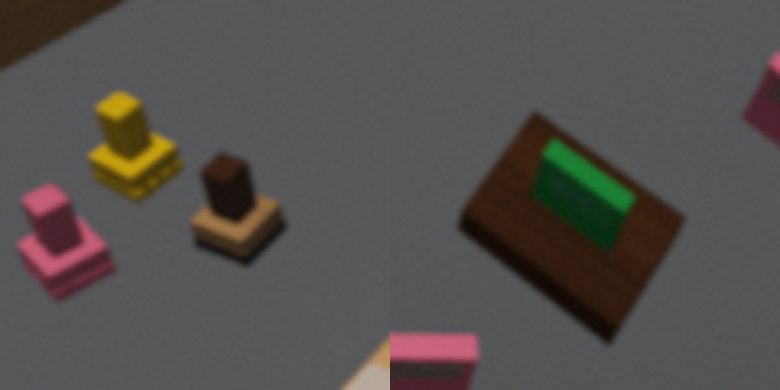

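Run:
```python
from h import *
C={k:dict(np.load(f"{k}0.npz").items()) for k in("top","side")}
def rect(c,m,z,name,mn=40):
    n,lab,st,ce=cv2.connectedComponentsWithStats(m.astype(np.uint8))
    for i in range(1,n):
        if st[i,4]<mn: continue
        cs,_=cv2.findContours((lab==i).astype(np.uint8),cv2.RETR_EXTERNAL,cv2.CHAIN_APPROX_NONE)
        ct=max(cs,key=len)[:,0].astype(float)
        w=ray_z(c,ct,z)[:,:2]
        rr=cv2.minAreaRect((w*1000).astype(np.float32))
        print(name,ce[i].round(1),"ctr",np.round(rr[0],1),"size",np.round(rr[1],1),"ang",round(rr[2],2),st[i,4])
for n,c in C.items():
    P=cloud(c);a=c["color"];hsv=cv2.cvtColor(a,cv2.COLOR_RGB2HSV);H,S,V=[hsv[...,i].astype(int) for i in range(3)]
    reg=lambda x,y,r:(np.hypot(P[...,0]-x,P[...,1]-y)<r)
    b=reg(.51,.03,.15)
    rect(c,b&(H>95)&(H<125)&(S>120),.038,n+" blue")
    rect(c,b&(a.min(-1)>125)&(S<60),.032,n+" white")
    g=reg(.494,-.29,.06)
    gm=g&(H>45)&(H<85)&(S>100)
    print(n,"green V pct",np.percentile(V[gm],[5,25,50,75,95]) if gm.any() else None, a[289,512] if n=="top" else a[415,405])
    for th in (70,100,120): rect(c,gm&(V>th),.066,n+f" green>{th}",20)
    rect(c,g&(P[...,2]>.012)&(P[...,2]<.03)&(S>40),.024,n+" stand")
    m=reg(.512,.30,.06)&(P[...,2]>.05)
    rect(c,m,.064,n+" post",20)
    m=reg(.512,.30,.06)&(P[...,2]>.018)&(P[...,2]<.03)&(V>90)
    rect(c,m,.024,n+" body",20)
```

```text
top white [314.2 244.7] ctr [582.   55.2] size [73.6 71.6] ang 20.12 1429
top white [365.6 267.5] ctr [536.5 -41.4] size [71.5 71.7] ang 20.11 1444
top white [321.3 266.4] ctr [536.9  38.8] size [20.3 72.2] ang 24.25 55
top white [291.3 296.3] ctr [485.   99.1] size [58.7 59.2] ang 20.11 992
top white [343.  319.6] ctr [440.6   3.3] size [72.2 71.6] ang 20.14 1511
top green V pct [ 70.   105.25 142.5  154.   157.  ] [ 75 154  90]
top green>70 [509.2 288. ] ctr [ 495.  -293.2] size [11.  42.3] ang 10.4 138
top green>100 [510.2 287.9] ctr [ 494.7 -294.8] size [10.  39.3] ang 10.4 124
top green>120 [510.5 288.1] ctr [ 494.3 -295.3] size [ 9.  38.4] ang 10.4 110
top stand [499.6 288.3] ctr [ 493.9 -293.2] size [59.8 84.2] ang 11.17 1254
top post [172.  283.3] ctr [512.1 313.1] size [25.4 27.3] ang 24.14 199
top body [182.  283.9] ctr [511.9 314.7] size [44.5 45. ] ang 22.4 306
side blue [280.4 281.8] ctr [511.7  25.5] size [70.  67.7] ang 20.2 1113
side white [301.5 255.5] ctr [584.4  54.2] size [69.1 67.6] ang 20.15 935
side white [246.8 266.6] ctr [487.6  99.3] size [54.9 55.7] ang 19.92 646
side white [315.8 298.8] ctr [539.2 -42. ] size [68. 68.] ang 20.31 1190
side white [256.9 311.8] ctr [443.4   2.7] size [69.  67.7] ang 20.24 1287
side green V pct [ 42.  46.  48. 107. 127.] [12 54 25]
side green>70 [410.6 413.7] ctr [ 496.5 -295.9] size [10.6 40.7] ang 10.68 221
side green>100 [410.8 413.7] ctr [ 496.7 -295.9] size [ 8.1 38.4] ang 11.05 161
side green>120 [410.5 413.5] ctr [ 496.6 -296. ] size [ 5.2 36.3] ang 10.79 100
side stand [405.4 430.1] ctr [ 494.7 -296.7] size [64.2 80. ] ang 10.85 1929
side post [199.5 193.1] ctr [512.9 305.5] size [34.7 34.4] ang 24.31 148
side body [202.3 207.4] ctr [514.9 314.2] size [46.4 43. ] ang 22.55 166
```

Crops confirm the targets: the green spacer is upright in the dark stand, and the pale-wood body with dark post and black sole is the block. Both cameras agree on the relative positions, with the top view about 2.5 mm off from the side view in x.

```bash
cat >> h.py <<'E'
def go(pos,yaw_deg,st=None):
    from bench import monitor
    st=st or monitor.read_state()
    Rm=R.from_quat(st["eef_rot"]);y=np.array([np.cos(np.radians(yaw_deg)),np.sin(np.radians(yaw_deg)),0]);z=np.array([0,0,-1.])
    T=R.from_matrix(np.stack([np.cross(y,z),y,z],1))
    sh=Rm.inv().apply(np.array(pos)-st["ee_pos"]);rv=(Rm.inv()*T).as_rotvec()/(2*np.pi)
    print("shift",sh.round(4),"turn",rv.round(4),"t",round(st["time"],2),"F",st["ft_force"].round(2),"M",st["torque"].round(2),"w",round(st["width"],4),"q",st["joint_positions"].round(2))
E
python3 -c "
from h import *
go([.4955,-.2956,.17],10.6)"
```

```text
shift [ 0.3343 -0.1548  0.1223] turn [ 0.      0.     -0.2134] t 1.25 F [ 0.09 -0.28 -0.09] M [-0.04 -0.    0.05] w 0.087 q [ 1.13  0.33 -0.06  1.46  0.02  1.35 -0.09]
```

Request:
drive_tool:
  plan:
    - {"x":0.3343,"y":-0.1548,"z":0.1223,"rz":-0.2134,"fingers":0.6}
    - {"x":0.3343,"y":-0.1548,"z":0.1223,"rz":-0.2134,"fingers":0.6}
    - {"x":0.3343,"y":-0.1548,"z":0.1223,"rz":-0.2134,"fingers":0.6}
    - {"x":0.3343,"y":-0.1548,"z":0.1223,"rz":-0.2134,"fingers":0.6}
    - {"x":0.3343,"y":-0.1548,"z":0.1223,"rz":-0.2134,"fingers":0.6}
    - {"x":0.3343,"y":-0.1548,"z":0.1223,"rz":-0.2134,"fingers":0.6}
    - {"x":0.3343,"y":-0.1548,"z":0.1223,"rz":-0.2134,"fingers":0.6}
    - {"x":0.3343,"y":-0.1548,"z":0.1223,"rz":-0.2134,"fingers":0.6}
    - {"x":0.3343,"y":-0.1548,"z":0.1223,"rz":-0.2134,"fingers":0.6}
    - {"x":0.3343,"y":-0.1548,"z":0.1223,"rz":-0.2134,"fingers":0.6}
    - {"x":0.3343,"y":-0.1548,"z":0.1223,"rz":-0.2134,"fingers":0.6}

```text
validation failed for argument at $.pl...
```

```bash
python3 -c "
from h import *
from bench import viewer
go([.4955,-.2956,.104],10.6)
for n in ('wrist','side'):
    c=viewer.camera(n);cv2.imwrite(f'pics/{n}1.png',c['color'][:,:,::-1])
go([.4955,-.2956,.104],10.6)"
```

```text
shift [ 0.3343 -0.1548  0.1883] turn [ 0.      0.     -0.2134] t 1.25 F [ 0.09 -0.28 -0.09] M [-0.04 -0.    0.05] w 0.087 q [ 1.13  0.33 -0.06  1.46  0.02  1.35 -0.09]
shift [ 0.3343 -0.1548  0.1883] turn [ 0.      0.     -0.2134] t 1.35 F [-0.7  -0.35 -0.26] M [ 0.03 -0.05 -0.05] w 0.0869 q [ 1.13  0.33 -0.06  1.46  0.02  1.35 -0.09]
```

View pics/wrist1.png

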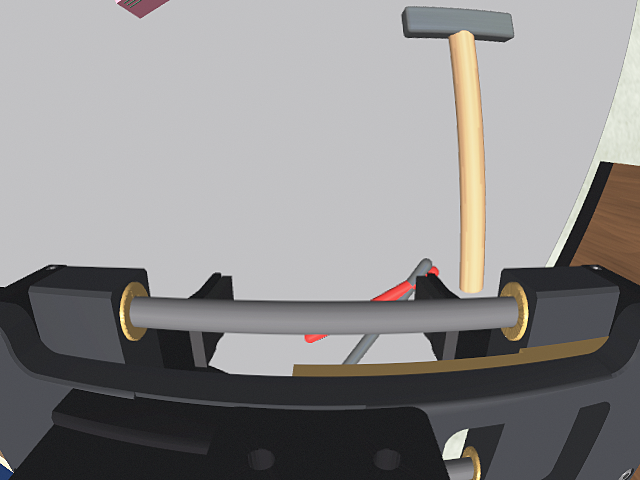

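View pics/side1.png

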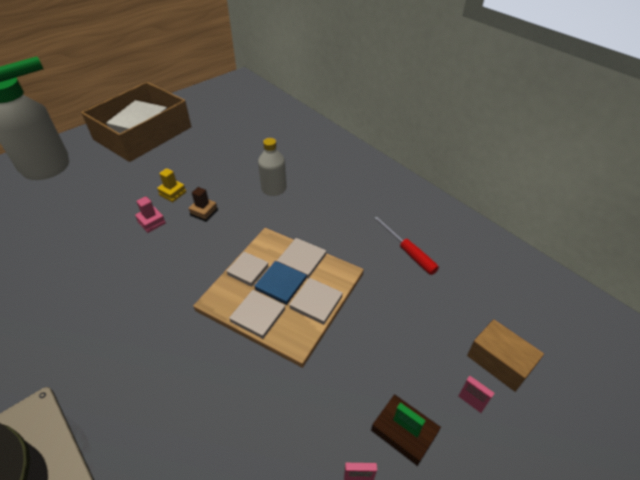

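Request:
drive_tool:
  plan:
    - {"rx":0,"ry":0,"rz":-0.213,"x":0.334,"y":-0.155,"z":0.122,"fingers":0.6}

```text
time: 1.48
ee_pos: [0.288, -0.5305, 0.2734]
eef_rot: [0.956, 0.294, -0.001, 0.002]
ft_force: [1.9, -1.1, 0.0]
width: 0.0829
```

Request:
drive_tool:
  plan:
    - {"rx":0,"ry":0,"rz":0,"x":0,"y":0,"z":0,"fingers":0.6}

```text
time: 1.6
ee_pos: [0.2949, -0.5235, 0.2713]
eef_rot: [0.954, 0.301, 0.001, -0.002]
ft_force: [0.4, 0.1, 0.4]
width: 0.074
```

```bash
python3 -c "
from h import *
go([.4955,-.2956,.17],10.6)"
```

```text
shift [ 0.2948 -0.0712  0.1022] turn [-1.000e-04 -6.000e-04 -1.821e-01] t 1.6 F [0.36 0.09 0.39] M [-0.05  0.02 -0.04] w 0.074 q [ 1.09  0.3  -0.13  1.55  0.04  1.3  -0.  ]
```

Request:
drive_tool:
  plan:
    - {"rx":0,"ry":0,"rz":-0.182,"x":0.295,"y":-0.071,"z":0.102,"fingers":0.6}
    - {"rx":0,"ry":0,"rz":-0.182,"x":0.295,"y":-0.071,"z":0.102,"fingers":0.6}
    - {"rx":0,"ry":0,"rz":-0.182,"x":0.295,"y":-0.071,"z":0.102,"fingers":0.6}
    - {"rx":0,"ry":0,"rz":-0.182,"x":0.295,"y":-0.071,"z":0.102,"fingers":0.6}
    - {"rx":0,"ry":0,"rz":-0.182,"x":0.295,"y":-0.071,"z":0.102,"fingers":0.6}
    - {"rx":0,"ry":0,"rz":-0.182,"x":0.295,"y":-0.071,"z":0.102,"fingers":0.6}
    - {"rx":0,"ry":0,"rz":-0.182,"x":0.295,"y":-0.071,"z":0.102,"fingers":0.6}
    - {"rx":0,"ry":0,"rz":-0.182,"x":0.295,"y":-0.071,"z":0.102,"fingers":0.6}
    - {"rx":0,"ry":0,"rz":-0.182,"x":0.295,"y":-0.071,"z":0.102,"fingers":0.6}
    - {"rx":0,"ry":0,"rz":-0.182,"x":0.295,"y":-0.071,"z":0.102,"fingers":0.6}

```text
time: 2.85
ee_pos: [0.4937, -0.3025, 0.1709]
eef_rot: [0.643, 0.765, -0.0, 0.0]
ft_force: [1.1, -1.1, -0.5]
width: 0.0523
```

```bash
python3 -c "
from h import *
from bench import viewer
for n in ('wrist','side'):
    c=viewer.camera(n);cv2.imwrite(f'pics/{n}2.png',c['color'][:,:,::-1])
go([.4955,-.2956,.104],10.6)"
```

```text
shift [0.0062 0.0028 0.0668] turn [ 0.      0.0001 -0.0018] t 2.95 F [-0.06  0.   -0.31] M [ 0.07 -0.13 -0.06] w 0.0522 q [ 0.83  0.36 -0.43  1.71  0.17  1.1   0.52]
```

View pics/wrist2.png

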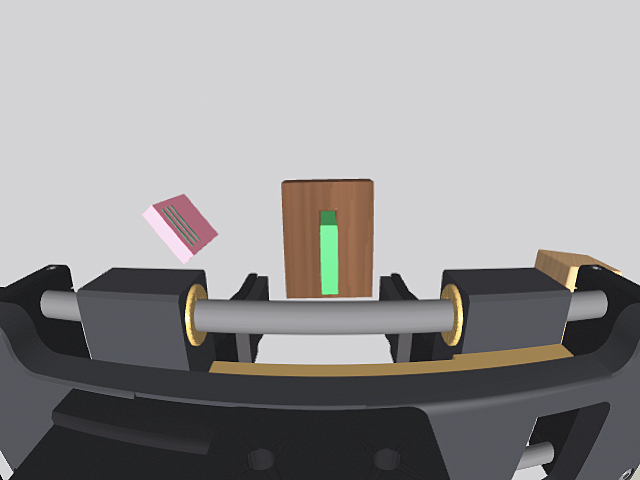

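View pics/side2.png

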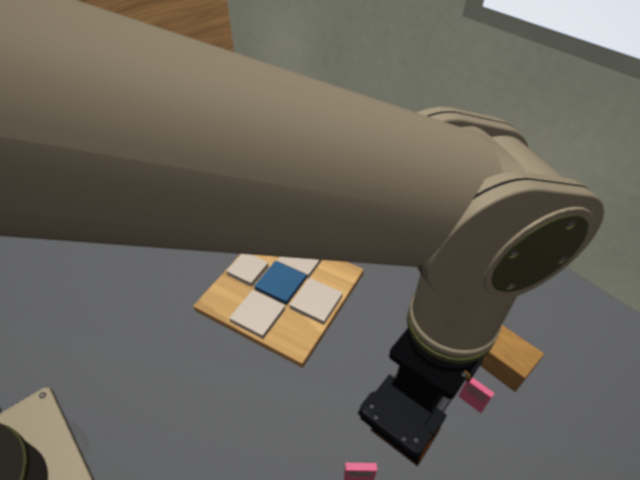

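The wrist view shows the spacer (330,258) upright between the open fingers (inner edges about 268 and 380), with the stand around it. I'll descend in two stages.

Request:
drive_tool:
  plan:
    - {"rx":0,"ry":0,"rz":0,"x":0.006,"y":0.003,"z":0.02,"fingers":0.6}
    - {"rx":0,"ry":0,"rz":-0.002,"x":0.006,"y":0.003,"z":0.04,"fingers":0.6}
    - {"rx":0,"ry":0,"rz":-0.002,"x":0.006,"y":0.003,"z":0.055,"fingers":0.6}
    - {"rx":0,"ry":0,"rz":-0.002,"x":0.006,"y":0.003,"z":0.066,"fingers":0.6}
    - {"rx":0,"ry":0,"rz":-0.002,"x":0.006,"y":0.003,"z":0.066,"fingers":0.6}
    - {"rx":0,"ry":0,"rz":-0.002,"x":0.006,"y":0.003,"z":0.066,"fingers":0.25}
  squeeze: 5

```text
time: 3.7
ee_pos: [0.4962, -0.2956, 0.1051]
eef_rot: [0.638, 0.77, 0.0, 0.0]
ft_force: [0.1, -0.6, -0.1]
width: 0.0479
```

```bash
python3 -c "
from h import *
from bench import viewer
for n in ('wrist',):
    c=viewer.camera(n);cv2.imwrite(f'pics/{n}3.png',c['color'][:,:,::-1])
go([.4955,-.2956,.104],10.6)"
```

```text
shift [ 0.0002 -0.0007  0.0013] turn [0.0001 0.0001 0.0004] t 3.75 F [-0.04 -0.27  0.03] M [-0.03 -0.08  0.01] w 0.0449 q [ 0.81  0.44 -0.42  1.76  0.21  0.98  0.49]
```

View pics/wrist3.png

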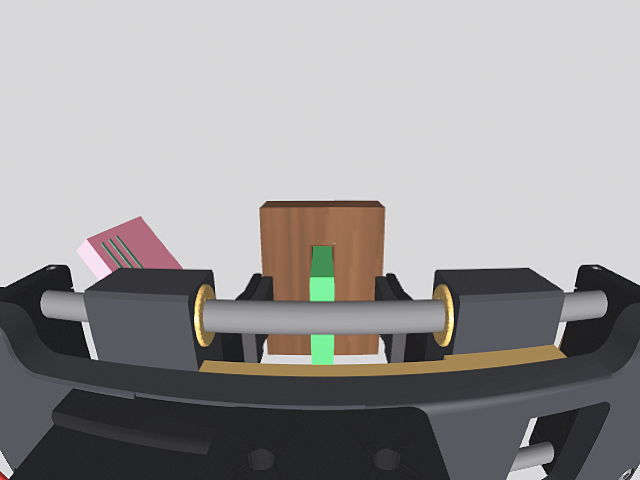

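Spacer (322) is centred between the fingers. Closing gently.

Request:
drive_tool:
  plan:
    - {"rx":0,"ry":0,"rz":0,"x":0,"y":-0.0007,"z":0.001,"fingers":0.05}
    - {"rx":0,"ry":0,"rz":0,"x":0,"y":-0.0007,"z":0.001,"fingers":0.05}
    - {"rx":0,"ry":0,"rz":0,"x":0,"y":-0.0007,"z":0.001,"fingers":0.05}
    - {"rx":0,"ry":0,"rz":0,"x":0,"y":-0.0007,"z":0.001,"fingers":0.05}
    - {"rx":0,"ry":0,"rz":0,"x":0,"y":-0.0007,"z":0.001,"fingers":0.05}
    - {"rx":0,"ry":0,"rz":0,"x":0,"y":-0.0007,"z":0.001,"fingers":0.05}
  squeeze: 6

```text
time: 4.5
ee_pos: [0.4952, -0.2955, 0.1036]
eef_rot: [0.638, 0.77, -0.0, 0.0]
ft_force: [-0.6, 0.1, 0.4]
width: 0.0087
```

```bash
python3 -c "
from h import *
from bench import monitor
s=monitor.read_state();print(R.from_quat(s['eef_rot']).inv().apply(s['ft_force']))
go([.4955,-.2956,.104],10.6)"
```

```text
[ 0.17055293 -0.56479141 -0.44227585]
shift [-0.0001  0.0003 -0.0004] turn [0.     0.     0.0004] t 4.5 F [-0.59  0.06  0.44] M [ 0.03 -0.06 -0.05] w 0.0087 q [ 0.81  0.44 -0.42  1.77  0.21  0.98  0.49]
```

Request:
drive_tool:
  plan:
    - {"rx":0,"ry":0,"rz":0,"x":0,"y":0,"z":0,"fingers":0.05}
    - {"rx":0,"ry":0,"rz":0,"x":0,"y":0,"z":-0.01,"fingers":0.05}
    - {"rx":0,"ry":0,"rz":0,"x":0,"y":0,"z":-0.025,"fingers":0.05}
    - {"rx":0,"ry":0,"rz":0,"x":0,"y":0,"z":-0.045,"fingers":0.05}
    - {"rx":0,"ry":0,"rz":0,"x":0,"y":0,"z":-0.07,"fingers":0.05}
    - {"rx":0,"ry":0,"rz":0,"x":0,"y":0,"z":-0.07,"fingers":0.05}
    - {"rx":0,"ry":0,"rz":0,"x":0,"y":0,"z":-0.07,"fingers":0.05}
  squeeze: 15

```text
time: 5.38
ee_pos: [0.495, -0.2955, 0.1737]
eef_rot: [0.638, 0.77, -0.0, 0.0]
ft_force: [-0.9, -0.4, -0.7]
width: 0.009
```

```bash
python3 -c "
from h import *
go([.4981,.0671,.165],-69.77)"
```

```text
shift [0.3557 0.0707 0.0086] turn [0.     0.     0.2237] t 5.38 F [-0.9  -0.4  -0.66] M [ 0.02 -0.14  0.04] w 0.009 q [ 0.83  0.36 -0.44  1.71  0.17  1.11  0.52]
```

Request:
drive_tool:
  plan:
    - {"rx":0,"ry":0,"rz":0.027,"x":0.04,"y":0.008,"z":0,"fingers":0.05}
    - {"rx":0,"ry":0,"rz":0.054,"x":0.085,"y":0.017,"z":0,"fingers":0.05}
    - {"rx":0,"ry":0,"rz":0.081,"x":0.13,"y":0.026,"z":0,"fingers":0.05}
    - {"rx":0,"ry":0,"rz":0.108,"x":0.175,"y":0.035,"z":0,"fingers":0.05}
    - {"rx":0,"ry":0,"rz":0.135,"x":0.22,"y":0.044,"z":0,"fingers":0.05}
    - {"rx":0,"ry":0,"rz":0.162,"x":0.265,"y":0.053,"z":0,"fingers":0.05}
    - {"rx":0,"ry":0,"rz":0.189,"x":0.31,"y":0.062,"z":0,"fingers":0.05}
    - {"rx":0,"ry":0,"rz":0.212,"x":0.34,"y":0.068,"z":0,"fingers":0.05}
    - {"rx":0,"ry":0,"rz":0.2237,"x":0.3557,"y":0.0707,"z":0.005,"fingers":0.05}
    - {"rx":0,"ry":0,"rz":0.2237,"x":0.3557,"y":0.0707,"z":0.0086,"fingers":0.05}
    - {"rx":0,"ry":0,"rz":0.2237,"x":0.3557,"y":0.0707,"z":0.0086,"fingers":0.05}
    - {"rx":0,"ry":0,"rz":0.2237,"x":0.3557,"y":0.0707,"z":0.0086,"fingers":0.05}

```text
time: 6.88
ee_pos: [0.4983, 0.066, 0.1649]
eef_rot: [0.985, 0.175, -0.0, 0.0]
ft_force: [0.7, 0.6, -0.3]
width: 0.0089
```

```bash
python3 -c "
from h import *
from bench import viewer
for n in ('wrist','side'):
    c=viewer.camera(n);cv2.imwrite(f'pics/{n}4.png',c['color'][:,:,::-1]);np.savez(f'{n}4.npz',**c)
go([.4981,.0671,.165],-69.77)"
```

```text
shift [-0.     -0.0008  0.0001] turn [ 0.     -0.     -0.0001] t 6.97 F [-0.24 -0.61 -0.23] M [0.03 0.02 0.  ] w 0.009 q [ 0.24  0.22 -0.51  1.91  0.13  1.04 -1.54]
```

View pics/wrist4.png

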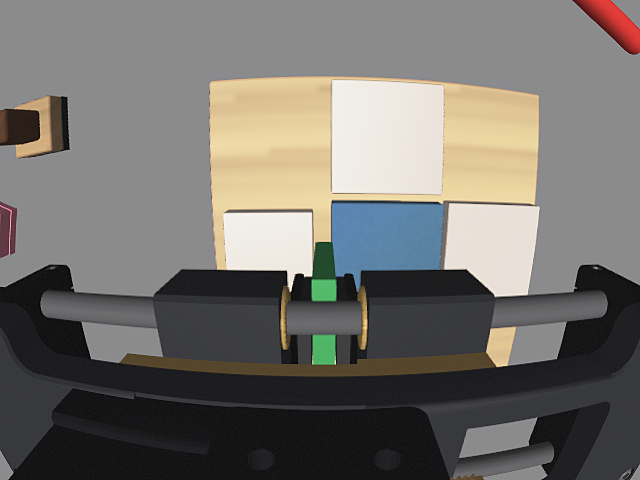

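View pics/side4.png

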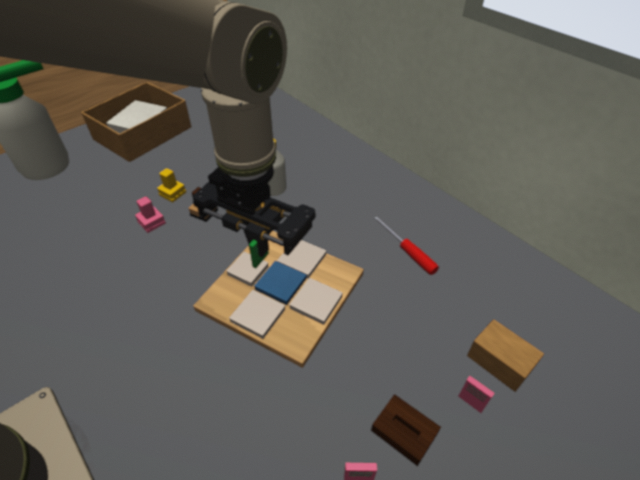

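```bash
python3 -c "
import cv2
a=cv2.imread('pics/wrist4.png')
cv2.imwrite('pics/w4c.png',cv2.resize(a[190:320,240:430],None,fx=4.2,fy=4.2,interpolation=cv2.INTER_CUBIC))"
```

```text
(no output)
```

View pics/w4c.png

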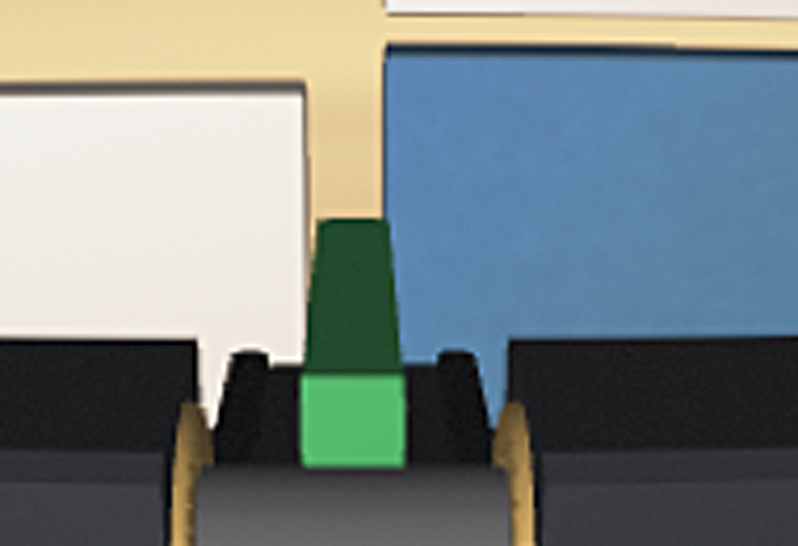

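```bash
cat >> h.py <<'E'
def wray(c,uv,z):
    K=c["camera_matrix"];f=K[0,0];d=np.atleast_2d(uv)-K[:2,2];r=np.hypot(*d.T);t=r/f
    v=np.stack([np.sin(t)*d[:,0]/r,np.sin(t)*d[:,1]/r,np.cos(t)],-1)@R.from_quat(c["rotation"]).as_matrix().T
    return c["xyz"]+v*((z-c["xyz"][2])/v[:,2])[:,None]
def wproj(c,p):
    K=c["camera_matrix"];q=(np.atleast_2d(p)-c["xyz"])@R.from_quat(c["rotation"]).as_matrix()
    rr=np.hypot(q[:,0],q[:,1]);t=np.arctan2(rr,q[:,2])
    return K[:2,2]+(q[:,:2]/rr[:,None])*(t*K[0,0])[:,None]
E
python3 - <<'E'
from h import *
from bench import monitor
c=dict(np.load("wrist4.npz"));s=monitor.read_state();print(s["ee_pos"])
Rm=R.from_quat(s["eef_rot"])
T=lambda w:np.round(Rm.inv().apply(w-s["ee_pos"])*1000,1)
o=np.array([240,190]);k=4.2
px=lambda l:o+np.array(l)/k-0.4
tz=s["ee_pos"][2]
print("sp bottom",T(wray(c,px([(318,219),(390,219)]),tz-.0956)))
print("sp top",T(wray(c,px([(302,373),(406,373)]),tz-.0376)))
print("cut",T(wray(c,px([(305,92),(304,250)]),.032)))
print("blue",T(wray(c,px([(385,50),(383.5,210)]),.038)))
print("floor end of joint z18: cut base", T(wray(c,px([(308,90)]),.018)))
E
```

```text
[0.49840269 0.06632469 0.165056  ]
sp bottom [[18.5 -5.2 95.6]
 [18.5  3.8 95.6]]
sp top [[19.  -5.4 37.6]
 [19.   3.8 37.6]]
cut [[ 28.2  -7.9 133.1]
 [  4.2  -8.2 133.1]]
blue [[ 35.3   3.7 127.1]
 [ 11.9   3.6 127.1]]
floor end of joint z18: cut base [[ 26.2  -7.8 147.1]]
```

From the wrist view, the joint centre is 1.45 mm toward tool -y from the spacer centre. The widths measured 11.65 and 9.1 mm, as they should. I'll correct, drop to just above the blue tile, and re-check.

Request:
drive_tool:
  plan:
    - {"rx":0,"ry":0,"rz":0,"x":0,"y":-0.0014,"z":0.01,"fingers":0.05}
    - {"rx":0,"ry":0,"rz":0,"x":0,"y":-0.0014,"z":0.02,"fingers":0.05}
    - {"rx":0,"ry":0,"rz":0,"x":0,"y":-0.0014,"z":0.028,"fingers":0.05}
    - {"rx":0,"ry":0,"rz":0,"x":0,"y":-0.0014,"z":0.028,"fingers":0.05}
    - {"rx":0,"ry":0,"rz":0,"x":0,"y":-0.0014,"z":0.028,"fingers":0.05}

```text
time: 7.6
ee_pos: [0.4979, 0.0685, 0.1371]
eef_rot: [0.984, 0.176, 0.0, 0.0]
ft_force: [0.4, -0.2, -0.4]
width: 0.0094
```

```bash
python3 -c "
from h import *
from bench import viewer
for n in ('wrist',):
    c=viewer.camera(n);a=c['color'][:,:,::-1];np.savez(f'{n}5.npz',**c)
cv2.imwrite('pics/w5c.png',cv2.resize(a[190:320,240:430],None,fx=4.2,fy=4.2,interpolation=cv2.INTER_CUBIC))
go([.4981,.0671,.1136],-69.77)"
```

```text
shift [-0.0004  0.0013  0.0237] turn [ 0.     -0.0001 -0.    ] t 7.65 F [ 0.05 -0.64 -0.05] M [ 0.02  0.05 -0.05] w 0.0087 q [ 0.23  0.26 -0.51  1.93  0.15  0.99 -1.56]
```

View pics/w5c.png

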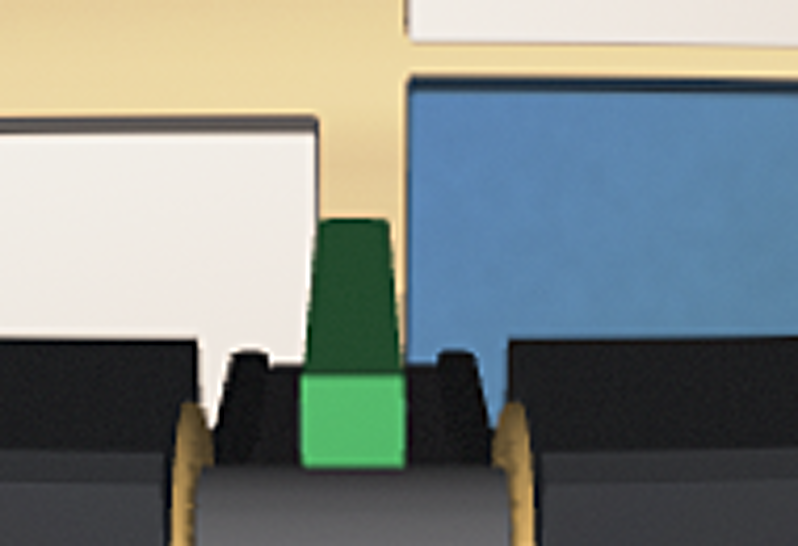

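```bash
cat > m.py <<'E'
from h import *
from bench import monitor
import sys
def m(fn,sp,cut,blue):
    c=dict(np.load(fn));s=monitor.read_state();Rm=R.from_quat(s["eef_rot"]);tz=s["ee_pos"][2]
    T=lambda w:np.round(Rm.inv().apply(w-s["ee_pos"])*1000,1)
    px=lambda l:np.array([240,190])+np.array(l)/4.2-0.4
    print(s["ee_pos"].round(4));print("sp",T(wray(c,px(sp),tz-.0956)));print("cut",T(wray(c,px(cut),.032)));print("blue",T(wray(c,px(blue),.038)))
E
python3 -c "
from m import *
m('wrist5.npz',[(318,219),(390,219)],[(318,132),(316,215)],[(408.5,95),(407,210)])"
```

```text
[0.498  0.0685 0.1373]
sp [[18.6 -5.5 95.6]
 [18.6  3.4 95.6]]
cut [[ 27.8  -5.7 105.3]
 [ 16.7  -6.  105.3]]
blue [[33.6  5.8 99.3]
 [18.8  5.7 99.3]]
```

Request:
drive_tool:
  plan:
    - {"rx":0,"ry":0,"rz":0,"x":0,"y":0.001,"z":0,"fingers":0.05}
    - {"rx":0,"ry":0,"rz":0,"x":0,"y":0.001,"z":0,"fingers":0.05}
    - {"rx":0,"ry":0,"rz":0,"x":0,"y":0.001,"z":0.003,"fingers":0.05}
    - {"rx":0,"ry":0,"rz":0,"x":0,"y":0.001,"z":0.005,"fingers":0.05}
    - {"rx":0,"ry":0,"rz":0,"x":0,"y":0.001,"z":0.006,"fingers":0.05}
    - {"rx":0,"ry":0,"rz":0,"x":0,"y":0.001,"z":0.006,"fingers":0.05}

```text
time: 8.4
ee_pos: [0.4981, 0.0675, 0.1309]
eef_rot: [0.984, 0.176, -0.0, 0.0]
ft_force: [-0.5, -0.3, 0.2]
width: 0.0089
```

```bash
python3 -c "
from h import *
from bench import viewer
for n in ('wrist',):
    c=viewer.camera(n);a=c['color'][:,:,::-1];np.savez(f'{n}6.npz',**c)
cv2.imwrite('pics/w6c.png',cv2.resize(a[190:320,240:430],None,fx=4.2,fy=4.2,interpolation=cv2.INTER_CUBIC))
go([.4981,.0671,.1136],-69.77)"
```

```text
shift [-0.0002  0.0004  0.0174] turn [ 0. -0. -0.] t 8.45 F [-0.64 -0.69 -0.51] M [-0.05  0.   -0.02] w 0.0087 q [ 0.23  0.27 -0.51  1.94  0.16  0.98 -1.57]
```

View pics/w6c.png

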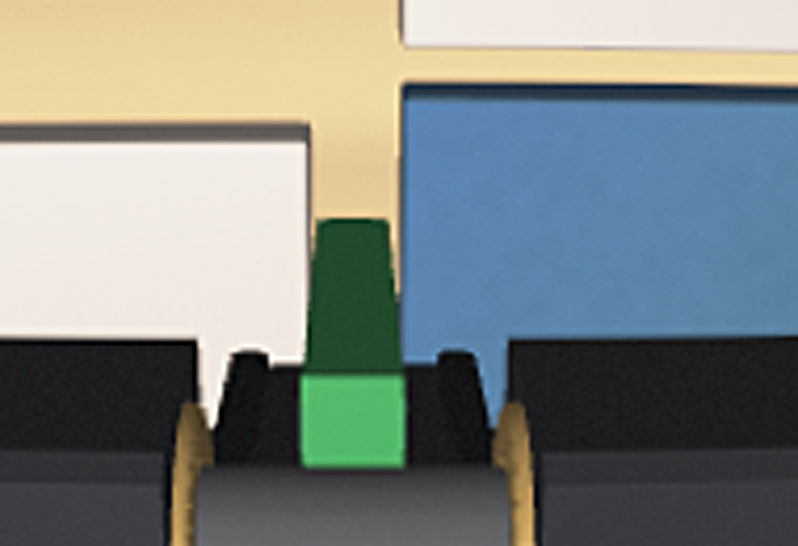

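Centred: the spacer at 318–390 sits in the joint at 309–401, with no force. Inserting.

Request:
drive_tool:
  plan:
    - {"rx":0,"ry":0,"rz":0,"x":0,"y":0,"z":0.003,"fingers":0.05}
    - {"rx":0,"ry":0,"rz":0,"x":0,"y":0,"z":0.006,"fingers":0.05}
    - {"rx":0,"ry":0,"rz":0,"x":0,"y":0,"z":0.008,"fingers":0.05}
    - {"rx":0,"ry":0,"rz":0,"x":0,"y":0,"z":0.008,"fingers":0.05}

```text
time: 8.95
ee_pos: [0.498, 0.0675, 0.1227]
eef_rot: [0.984, 0.176, -0.0, 0.0]
ft_force: [0.1, 0.2, -0.0]
width: 0.0087
```

Request:
drive_tool:
  plan:
    - {"rx":0,"ry":0,"rz":0,"x":0,"y":0,"z":0.003,"fingers":0.05}
    - {"rx":0,"ry":0,"rz":0,"x":0,"y":0,"z":0.006,"fingers":0.05}
    - {"rx":0,"ry":0,"rz":0,"x":0,"y":0,"z":0.008,"fingers":0.05}
    - {"rx":0,"ry":0,"rz":0,"x":0,"y":0,"z":0.009,"fingers":0.05}
    - {"rx":0,"ry":0,"rz":0,"x":0,"y":0,"z":0.009,"fingers":0.05}

```text
time: 9.57
ee_pos: [0.4981, 0.0675, 0.1139]
eef_rot: [0.984, 0.176, -0.0, 0.0]
ft_force: [-0.1, -0.4, -1.1]
width: 0.0091
```

Request:
drive_tool:
  plan:
    - {"rx":0,"ry":0,"rz":0,"x":0,"y":0,"z":0.0005,"fingers":0.05}
    - {"rx":0,"ry":0,"rz":0,"x":0,"y":0,"z":0.001,"fingers":0.05}
    - {"rx":0,"ry":0,"rz":0,"x":0,"y":0,"z":0.001,"fingers":0.05}

```text
time: 9.95
ee_pos: [0.4983, 0.0675, 0.1136]
eef_rot: [0.984, 0.176, 0.0, 0.0]
ft_force: [-2.7, -0.6, 7.6]
width: 0.0086
```

Floor contact at the expected height (7.6 N at TCP z 0.1136). Releasing.

Request:
drive_tool:
  plan:
    - {"rx":0,"ry":0,"rz":0,"x":0,"y":0,"z":-0.001,"fingers":0.05}
    - {"rx":0,"ry":0,"rz":0,"x":0,"y":0,"z":-0.001,"fingers":0.3}
    - {"rx":0,"ry":0,"rz":0,"x":0,"y":0,"z":-0.001,"fingers":0.4}
    - {"rx":0,"ry":0,"rz":0,"x":0,"y":0,"z":-0.001,"fingers":0.4}
    - {"rx":0,"ry":0,"rz":0,"x":0,"y":0,"z":-0.001,"fingers":0.4}
    - {"rx":0,"ry":0,"rz":0,"x":0,"y":0,"z":-0.001,"fingers":0.4}
    - {"rx":0,"ry":0,"rz":0,"x":0,"y":0,"z":-0.02,"fingers":0.4}
    - {"rx":0,"ry":0,"rz":0,"x":0,"y":0,"z":-0.05,"fingers":0.4}
    - {"rx":0,"ry":0,"rz":0,"x":0,"y":0,"z":-0.08,"fingers":0.5}
    - {"rx":0,"ry":0,"rz":0,"x":0,"y":0,"z":-0.08,"fingers":0.6}
    - {"rx":0,"ry":0,"rz":0,"x":0,"y":0,"z":-0.08,"fingers":0.6}

```text
time: 11.32
ee_pos: [0.4979, 0.0674, 0.1925]
eef_rot: [0.984, 0.175, -0.0, 0.0]
ft_force: [-0.4, -0.4, 0.0]
width: 0.0505
```

```bash
python3 -c "
from h import *
from bench import viewer
for n in ('wrist','side'):
    c=viewer.camera(n);a=c['color'][:,:,::-1];np.savez(f'{n}7.npz',**c);cv2.imwrite(f'pics/{n}7.png',a)
go([.5135,.3140,.19],-67.6)
go([.5135,.3140,.19],22.4)"
```

```text
shift [ 0.1001 -0.2259  0.0019] turn [-0.0001  0.0002 -0.0061] t 11.43 F [ 0.05 -0.08  0.16] M [-0.03  0.02 -0.04] w 0.0516 q [ 0.25  0.19 -0.52  1.88  0.1   1.1  -1.53]
shift [ 0.1001 -0.2259  0.0019] turn [-2.000e-04  1.000e-04 -2.561e-01] t 11.43 F [ 0.05 -0.08  0.16] M [-0.03  0.02 -0.04] w 0.0516 q [ 0.25  0.19 -0.52  1.88  0.1   1.1  -1.53]
```

View pics/wrist7.png

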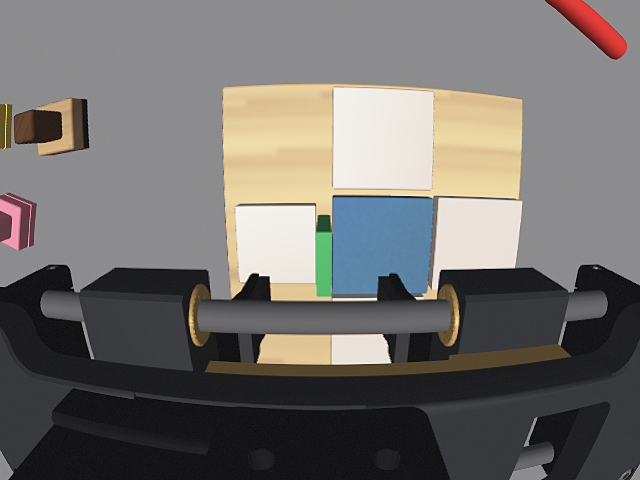

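View pics/side7.png

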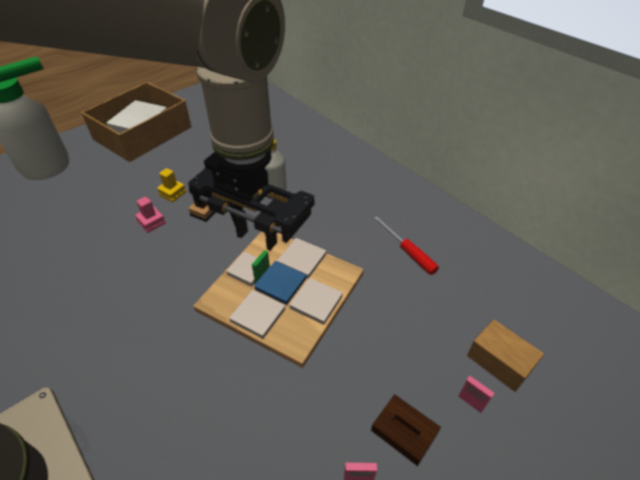

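The spacer stands upright in the joint (wrist image 323,260) and is let go. Now to the block at (178,285 in the top view), jaws turned so the fingers sit parallel to the joint, away from the spacer.

Request:
drive_tool:
  plan:
    - {"rx":0,"ry":0,"rz":-0.027,"x":0.01,"y":-0.023,"z":0,"fingers":0.65}
    - {"rx":0,"ry":0,"rz":-0.054,"x":0.021,"y":-0.048,"z":0,"fingers":0.65}
    - {"rx":0,"ry":0,"rz":-0.082,"x":0.032,"y":-0.073,"z":0,"fingers":0.65}
    - {"rx":0,"ry":0,"rz":-0.11,"x":0.044,"y":-0.099,"z":0,"fingers":0.65}
    - {"rx":0,"ry":0,"rz":-0.138,"x":0.055,"y":-0.125,"z":0,"fingers":0.65}
    - {"rx":0,"ry":0,"rz":-0.166,"x":0.067,"y":-0.151,"z":0,"fingers":0.65}
    - {"rx":0,"ry":0,"rz":-0.194,"x":0.078,"y":-0.177,"z":0,"fingers":0.65}
    - {"rx":0,"ry":0,"rz":-0.222,"x":0.089,"y":-0.201,"z":0.01,"fingers":0.65}
    - {"rx":0,"ry":0,"rz":-0.245,"x":0.097,"y":-0.219,"z":0.02,"fingers":0.65}
    - {"rx":0,"ry":0,"rz":-0.256,"x":0.1,"y":-0.226,"z":0.027,"fingers":0.65}
    - {"rx":0,"ry":0,"rz":-0.256,"x":0.1,"y":-0.226,"z":0.027,"fingers":0.65}
    - {"rx":0,"ry":0,"rz":-0.256,"x":0.1,"y":-0.226,"z":0.027,"fingers":0.65}

```text
time: 12.92
ee_pos: [0.5139, 0.3136, 0.1658]
eef_rot: [0.557, 0.83, -0.0, -0.0]
ft_force: [-0.4, 0.1, 0.6]
width: 0.0565
```

```bash
python3 -c "
from h import *
from bench import viewer
for n in ('wrist','side'):
    c=viewer.camera(n);a=c['color'][:,:,::-1];np.savez(f'{n}8.npz',**c);cv2.imwrite(f'pics/{n}8.png',a)
    if n=='wrist': print(wproj(c,[[.5135,.314,.064],[.5135,.314,.024]]))
go([.5135,.3140,.099],22.4)"
```

```text
[[324.19852164 273.63609008]
 [324.15311112 253.71681253]]
shift [ 0.0007 -0.0005  0.0672] turn [ 0.      0.0001 -0.0003] t 13.03 F [-0.32 -0.48  0.45] M [ 0.01 -0.1   0.02] w 0.0566 q [-0.    0.51 -0.8   1.64  0.39  1.16 -0.51]
```

View pics/wrist8.png

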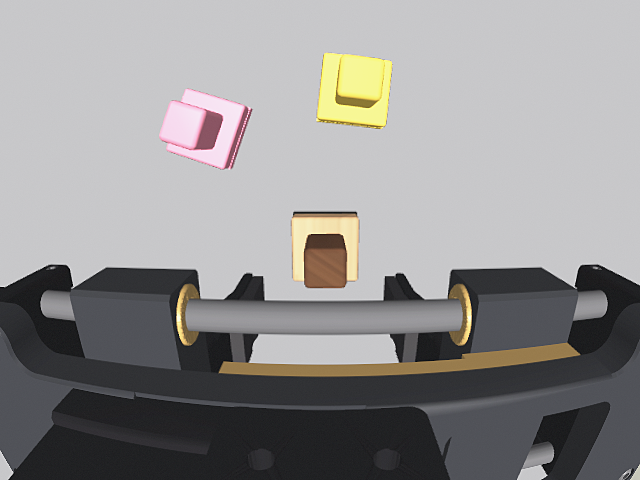

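View pics/side8.png

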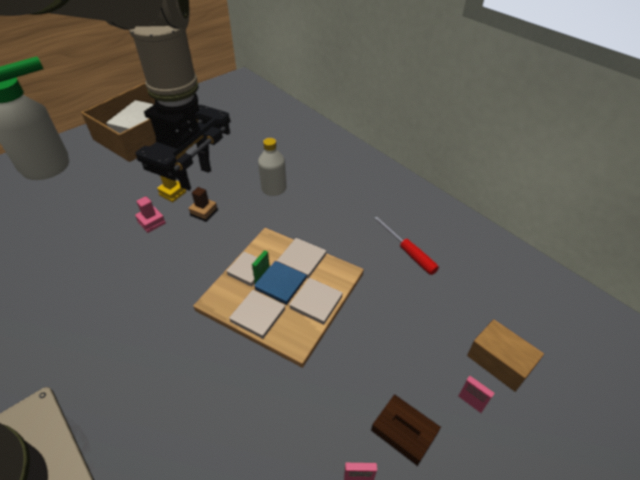

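Wrist view: the dark-post block's top is at about (325,270). My estimate projects to (324,273.6), and the block is square to the jaws. The yellow (355,90) and pink (205,130) look-alikes are well clear. Descending and gripping.

Request:
drive_tool:
  plan:
    - {"rx":0,"ry":0,"rz":0,"x":0.001,"y":0,"z":0.02,"fingers":0.65}
    - {"rx":0,"ry":0,"rz":0,"x":0.001,"y":0,"z":0.045,"fingers":0.65}
    - {"rx":0,"ry":0,"rz":0,"x":0.001,"y":0,"z":0.06,"fingers":0.65}
    - {"rx":0,"ry":0,"rz":0,"x":0.001,"y":0,"z":0.067,"fingers":0.65}
    - {"rx":0,"ry":0,"rz":0,"x":0.001,"y":0,"z":0.067,"fingers":0.65}
    - {"rx":0,"ry":0,"rz":0,"x":0.001,"y":0,"z":0.067,"fingers":0.2}
    - {"rx":0,"ry":0,"rz":0,"x":0.001,"y":0,"z":0.067,"fingers":0.2}
    - {"rx":0,"ry":0,"rz":0,"x":0.001,"y":0,"z":0.067,"fingers":0.2}
    - {"rx":0,"ry":0,"rz":0,"x":0.001,"y":0,"z":0.067,"fingers":0.2}
    - {"rx":0,"ry":0,"rz":0,"x":0.001,"y":0,"z":0.067,"fingers":0.2}
    - {"rx":0,"ry":0,"rz":0,"x":0.001,"y":0,"z":0.067,"fingers":0.2}
  squeeze: 30

```text
time: 14.4
ee_pos: [0.5136, 0.3151, 0.0991]
eef_rot: [0.556, 0.831, 0.0, 0.0]
ft_force: [0.4, -0.2, 2.3]
width: 0.0238
```

```bash
python3 -c "
from h import *
go([.5122,.0289,.099],20.24)"
```

```text
shift [-2.641e-01 -1.103e-01  1.000e-04] turn [0.     0.     0.0059] t 14.4 F [ 0.44 -0.18  2.29] M [-0.04 -0.14  0.01] w 0.0238 q [-0.03  0.59 -0.76  1.69  0.46  1.06 -0.55]
```

Request:
drive_tool:
  plan:
    - {"rx":0,"ry":0,"rz":0,"x":0,"y":0,"z":-0.02,"fingers":0.2}
    - {"rx":0,"ry":0,"rz":0,"x":0,"y":0,"z":-0.055,"fingers":0.2}
    - {"rx":0,"ry":0,"rz":0,"x":0,"y":0,"z":-0.09,"fingers":0.2}
    - {"rx":0,"ry":0,"rz":0,"x":0,"y":0,"z":-0.11,"fingers":0.2}
    - {"rx":0,"ry":0,"rz":0,"x":-0.04,"y":-0.017,"z":-0.11,"fingers":0.2}
    - {"rx":0,"ry":0,"rz":0.003,"x":-0.09,"y":-0.038,"z":-0.11,"fingers":0.2}
    - {"rx":0,"ry":0,"rz":0.006,"x":-0.14,"y":-0.058,"z":-0.11,"fingers":0.2}
    - {"rx":0,"ry":0,"rz":0.006,"x":-0.19,"y":-0.079,"z":-0.11,"fingers":0.2}
    - {"rx":0,"ry":0,"rz":0.006,"x":-0.235,"y":-0.098,"z":-0.11,"fingers":0.2}
    - {"rx":0,"ry":0,"rz":0.006,"x":-0.264,"y":-0.11,"z":-0.1,"fingers":0.2}
    - {"rx":0,"ry":0,"rz":0.006,"x":-0.264,"y":-0.11,"z":-0.1,"fingers":0.2}
    - {"rx":0,"ry":0,"rz":0.006,"x":-0.264,"y":-0.11,"z":-0.1,"fingers":0.2}

```text
time: 15.9
ee_pos: [0.5122, 0.0298, 0.1992]
eef_rot: [0.572, 0.82, 0.0, -0.0]
ft_force: [-0.4, 0.4, -1.0]
width: 0.024
```

```bash
python3 -c "
from h import *
from bench import viewer
for n in ('wrist','side'):
    c=viewer.camera(n);a=c['color'][:,:,::-1];np.savez(f'{n}9.npz',**c);cv2.imwrite(f'pics/{n}9.png',a)
go([.5122,.0291,.137],20.24)"
```

```text
shift [-0.0012 -0.0006  0.0623] turn [ 0.0001 -0.      0.0002] t 16.0 F [ 0.22  0.59 -2.17] M [ 0.03 -0.13 -0.02] w 0.024 q [ 0.54  0.25 -0.77  1.84  0.19  1.13  0.06]
```

View pics/wrist9.png

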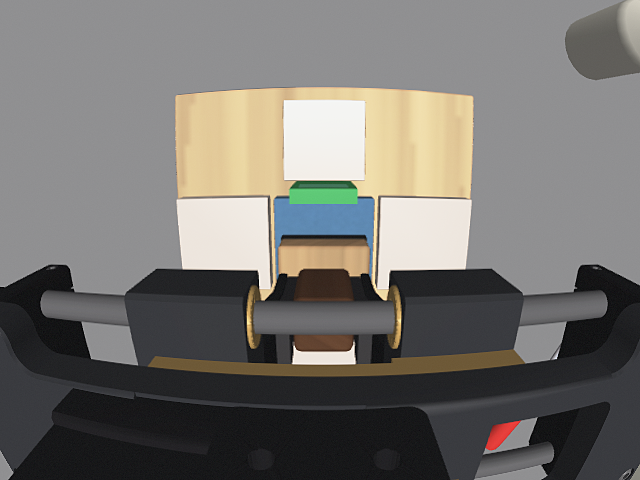

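View pics/side9.png

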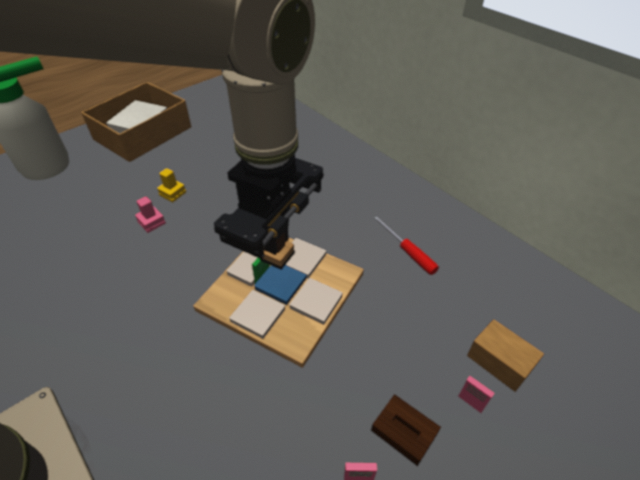

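The block is level in the grip and centred over the blue tile (279–370 against 275–375), with the spacer clear at (323,193). Lowering.

Request:
drive_tool:
  plan:
    - {"rx":0,"ry":0,"rz":0,"x":-0.001,"y":0,"z":0.02,"fingers":0.2}
    - {"rx":0,"ry":0,"rz":0,"x":-0.001,"y":0,"z":0.04,"fingers":0.2}
    - {"rx":0,"ry":0,"rz":0,"x":-0.001,"y":0,"z":0.054,"fingers":0.2}
    - {"rx":0,"ry":0,"rz":0,"x":-0.001,"y":0,"z":0.059,"fingers":0.2}
    - {"rx":0,"ry":0,"rz":0,"x":-0.001,"y":0,"z":0.059,"fingers":0.2}
    - {"rx":0,"ry":0,"rz":0,"x":-0.001,"y":0,"z":0.059,"fingers":0.2}

```text
time: 16.75
ee_pos: [0.5131, 0.0282, 0.1406]
eef_rot: [0.572, 0.82, 0.0, 0.0]
ft_force: [-0.8, 0.7, -1.1]
width: 0.0238
```

Request:
drive_tool:
  plan:
    - {"rx":0,"ry":0,"rz":0,"x":0,"y":0,"z":0.002,"fingers":0.2}
    - {"rx":0,"ry":0,"rz":0,"x":0,"y":0,"z":0.004,"fingers":0.2}
    - {"rx":0,"ry":0,"rz":0,"x":0,"y":0,"z":0.005,"fingers":0.2}
    - {"rx":0,"ry":0,"rz":0,"x":0,"y":0,"z":0.005,"fingers":0.2}

```text
time: 17.25
ee_pos: [0.5129, 0.0281, 0.1353]
eef_rot: [0.572, 0.82, 0.0, 0.0]
ft_force: [0.3, -1.1, 3.9]
width: 0.024
```

Contact as expected (TCP z 0.135, below the 0.137 touch height). Pressing on to flush.

Request:
drive_tool:
  plan:
    - {"rx":0,"ry":0,"rz":0,"x":0,"y":0,"z":0.002,"fingers":0.2}
    - {"rx":0,"ry":0,"rz":0,"x":0,"y":0,"z":0.003,"fingers":0.2}
    - {"rx":0,"ry":0,"rz":0,"x":0,"y":0,"z":0.004,"fingers":0.2}
    - {"rx":0,"ry":0,"rz":0,"x":0,"y":0,"z":0.004,"fingers":0.2}

```text
time: 17.75
ee_pos: [0.5129, 0.0281, 0.1313]
eef_rot: [0.572, 0.82, 0.0, 0.0]
ft_force: [-1.6, -0.5, 8.4]
width: 0.0237
```

Request:
drive_tool:
  plan:
    - {"rx":0,"ry":0,"rz":0,"x":0,"y":0,"z":0.001,"fingers":0.2}
    - {"rx":0,"ry":0,"rz":0,"x":0,"y":0,"z":0.001,"fingers":0.2}
    - {"rx":0,"ry":0,"rz":0,"x":0,"y":0,"z":0.001,"fingers":0.2}

```text
time: 18.12
ee_pos: [0.513, 0.0281, 0.131]
eef_rot: [0.572, 0.82, -0.0, 0.001]
ft_force: [-3.9, -2.1, 16.5]
width: 0.0236
```

```bash
python3 -c "
from h import *
from bench import viewer,monitor
A=[]
for n in ('wrist','side'):
    c=viewer.camera(n);a=c['color'][:,:,::-1];A.append(a)
cv2.imwrite('pics/fin.png',np.hstack([cv2.resize(A[0],(400,300)),cv2.resize(A[1][180:360,180:420],(400,300))]))
s=monitor.read_state();print(R.from_quat(s['eef_rot']).apply([0,0,1]))
go([.5122,.0291,.131],20.24)"
```

```text
[ 7.14927954e-04 -7.49979496e-04 -9.99999463e-01]
shift [ 0.0012 -0.0004 -0.    ] turn [ 0.0001  0.0002 -0.0001] t 18.23 F [-4.43 -1.74 15.98] M [-0.39  1.2  -0.05] w 0.0238 q [ 0.51  0.34 -0.74  1.9   0.27  1.    0.  ]
```

View pics/fin.png

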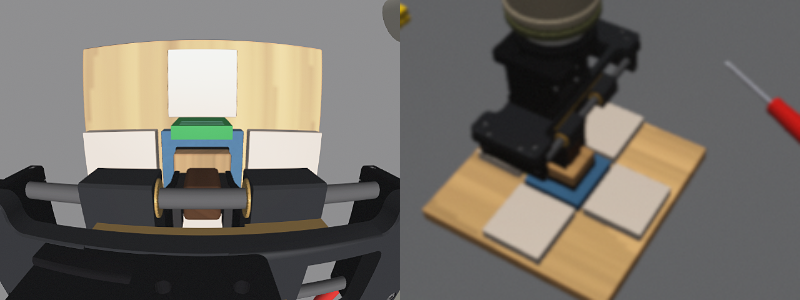

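The block sits level on the blue tile and the tile is flush. The force is steady at about 16 N, and the spacer stands in its joint (wrist half of the picture, 200,130). Handing in.

```bash
python3 -c "
from bench import workorder
print(workorder.close_job())"
```

```text
the job is handed in; nothing more can be done
None
```

I handed the job in at about 18 s of the 56 s. No verdict is reported, so the result rests on my own checks.

- **Spacer:** I took the green spacer from its stand and slid it into the wide joint beside the cut tile. It met the floor at the expected height with 7.6 N, and I let it go there. It was still standing upright in the joint in the last wrist picture.
- **Block:** I gripped the pale-wood block with the dark post and set it down on the middle of the blue tile, about 1.3 mm off centre by my measurement. The tool is within about 0.001 rad of vertical.
- **Tile:** I pressed until the bed met its stop. The tool height of 0.131 m is the value calculated for flush, and the wrist force held at about 16 N. The job ended with the block still gripped at 30 N.
- **Bystanders:** I touched none of them. The screwdriver showed unmoved in the last pictures, but I did not measure the bottle or carton again at the end.

Two checks or steps did not go cleanly:

- The top and side cameras disagreed by about 2.5 mm in x. I averaged them and aligned the spacer with the wrist view.
- The first move call was refused for its format and moved nothing.

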